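# Tip sieve balls out of a sample pan past a held card

### The arm

A 7-joint arm with a two-finger parallel gripper is mounted at the origin on the work surface. World frame = base frame: x ahead of the robot, y to its left, z up, the work surface at z = 0. Lengths are in m, angles in rad, forces in N, time in s.
With the tool pointing down it reaches from about 0.4 to 0.875 m from the base axis. Payload 19.3 kg.
Tool frame: the origin (TCP) lies at the very end of the fingers, on their centre line; the grasp point (between the pads) lies bot.tcp_to_grasp behind it (bot.tcp_to_grasp is the distance from the TCP to the grasp point, in m); z points along the fingers, y is the direction in which the jaws open and shut (so a half turn about z gives the same grasp; the last joint's range is limited). The gripper opens to 85 mm and grips with 20 to 120 N. Pads are 22 mm wide; open, the fingers measure 114 mm over their backs; the gripper's body (76 mm by 85 mm) begins 54 mm behind the grasp point. The pads swing forward as they close: fully open they stand 13 mm farther back than shut.
Start: joints at [1.134, 0.521, -0.036, 1.599, 0.021, 1.021, -0.113], TCP at [0.224, -0.583, 0.231] pointing down, gripper open.
Joint ranges: [-2.91, 2.91], [-0.3, 2.13], [-1.5, 1.42], [0.17, 2.43], [-1.26, 4.41], [0.16, 1.93], [-2.52, 2.52]. Speed limits (rad/s): [1.89, 1.89, 2.39, 2.39, 3.01, 3.01, 3.01].

### API

Orientations are given as [roll, pitch, yaw] about the fixed x, y, z axes, in that order (R = Rz(yaw) Ry(pitch) Rx(roll)).
In Python, from workcell import bot gives the robot as it stands.
- The arm moves only by the tool servo_tool, never from a script. Its argument "targets" is a list of rows, each a list of 2 entries, a list of its own where there are three numbers: the shift along the tool's x, y, z in units of 0.05 m (1.0 is 0.05 m), then the turn about the tool's z in units of 5 degrees (1.0 is 5 degrees). A call has 1 to 12 rows; each row shifts and turns the commanded pose from where the row before left it, along the tool's axes as they then stand; what a row does not reach is not made up. A row lasts 1/8 s, in which the tool goes at most 62.5 mm and 10.7 degrees, less where a joint would pass 70% of its speed; a pose out of reach is approached as far as the arm can. A call with a number of a shift or a turn outside -1 to 1 is refused whole. A call with a gripper value outside its range is refused whole. "gripper" is the opening, from -1 (shut) to 1 (fully open), so that 0 is half open, set as the call begins (left out, the last holds). The fingers move at their own pace and stop on an object; "newtons" is the grip in N (left out, the last holds). Time passes only in rows, so rows that do not move let the fingers close. It gives the time, the measured TCP pose, the force and the opening at its end, in the units of the state.
- bot.observe(): the state, without advancing time (a new reading comes with each control period).
- bot.grab_frame(name): name is "scene" or "top"; returns the picture (420x560x3 uint8, blue, green, red); there is no depth.
- bot.get_calibration(name): a dict with "fx", "fy", "cx", "cy" (pixels), "k1" (the pictures are not rectified: a ray, as slopes to the right and down, at radius r is drawn at 1 + k1 r^2 times it, then the intrinsics apply), "pose" (4x4, takes a point from camera to world coordinates). Camera axes: x right, y up, looking along -z (the intrinsics and any distortion apply to the point x, -y, -z); pixel columns grow to the right and rows downward; lengths in m; the calibration is good to about 2 mm. A picture is of the moment at which its call begins. get_calibration takes no time and is no camera call.
- bot.job_done(): hands the job in, once; it reports no verdict.
The state is a dict: "clock": time; "qpos": joint angles; "qd": joint speeds; "joint_efforts": joint torques, N m; "position": TCP position; "tool_rot": TCP orientation; "force": force on the tool from outside, world axes, zero at the start; "moment": the same for the moment, N m; "grip_width": finger opening in m.
Only numpy, scipy, OpenCV 4.12 (cv2) and the standard library are available. Lean on these libraries where they do the work, as an engineer would, in place of code of your own. Each camera call takes 0.05 s, during which the arm holds its last target.

### The job

Take the green card from its wooden rack and, holding it slantwise across the open lip of the aluminium tipping pan so that only a narrow gap stays open at the end above the blue tray, press the pan's lip gently down with the card until all three orange sieve balls have rolled through the gap into the blue tray. Then let the pan come back up and stand the card upright in its rack again. Do not touch the balls or push the pan with the gripper, never tip the pan without the card over its lip, and leave the white bowls and the stack of cups where they are.

Things in the scene. Friction and masses are not known exactly. Their poses are not given: they have to be found in the camera images.
- stand: Fixed grey stand of the tipping pan, 270 mm wide (x), side cheeks 124 mm high. Origin on the table straight below the hinge, z up, y horizontally to the pan's open lip; hinge axis parallel to x, 120 mm above the origin. Position and yaw vary. Blue tray and one white bowl stand side by side under the lip, one in its +x half, one in -x; which is which varies.
- pan (a joint): Tilt of the aluminium pan, rad. At 0 (rest) its floor leans back with the lip 0.105 rad above level, balls at the back wall; level at 0.105; stop at 0.42. Grows as the lip goes down. A damped spring (0.35 N m at 0, 0.49 at 0.4: 4 to 6 N pressed near the lip) swings it back when let go. Balls roll very easily: tip slowly through level, or they shoot past the tray.
- pan_lip (a point): Middle of the pan's lip edge, on the floor's top. Axes: x along the lip, y outward along the floor, z normal to it. The pan is open at the lip, with a back wall and two side walls 45 mm high; inside 220 mm wide (x -110 to 110); flat floor from 120 mm ahead of the hinge axis (lip) to 80 mm behind it. The hinge axis lies in the floor's top. The lip passes just above the tray's rim.
- ball1_center (a point): Centre of an orange rubber sieve-cleaning ball, 50 mm diameter, about 60 g, loose in the pan.
- ball2_center (a point): Centre of the second orange ball, same.
- ball3_center (a point): Centre of the third orange ball, same.
- tray: Blue open tray, loose, about 0.5 kg, outside 104 mm (its x) by 160 mm (its y) by 58 mm high, walls and floor 4 mm. Origin at the centre of its underside. It stands under one half of the lip (stand's +x or -x half), its long side pointing away from the pan.
- card_mid (a point): Middle of the green card, half-way up: a stiff upright blade 150 mm long (x), 5 mm thick (y), 70 mm high, with a black grip block on top, 60 mm long, 20 mm thick (y), 52 mm high; 122 mm high in all, 120 g. This point is 61 mm above the lower edge; the grip block's middle is 35 mm above it. z up. It starts standing in the rack.
- rack: Fixed wooden card rack: base 180 mm (x) by 70 by 10 mm high, two pairs of flared guides at x = +-55 mm, up to 64 mm high, leaving a 14 mm slot along x. Origin at the centre of its underside. A racked card stands on the base (lower edge at z = 10 mm), its middle near x 0, y 0, z 71 mm, length along x. Position and yaw vary; it swaps places with the cups.
- cups: Loose stack of white foam cups, 88 mm diameter, 150 mm high, standing near the rack. Origin at the centre of its underside. Leave alone.
- bowl: White cupping bowl, loose, rim 96 mm diameter, 56 mm high, standing under the other half of the lip beside the tray. Origin at the centre of its underside. No ball may end in it; leave alone.
- bowl2: Another white cupping bowl of the same size standing near the pan. Leave alone.
Not all that is in view belongs to the job. What is shaped like the part that bears ball1_center but purple or yellow is not meant.

How it is judged:
By the outcome, as a careful person would: the job done as asked, in the order asked, and still so for the second after the job is handed in, with the robot touching nothing.
It also fails if it takes over 64 s, if anything falls off the work surface, if the arm or the gripper's body presses on something with over 40 N, if the wrist force passes 120 N, or if a joint passes its speed limit or range.

## Working session

There is one attempt and no reset: what is moved stays moved. The work goes in short steps, Python scripts to look and compute and a tool call to move; the robot and the scene stay as the last step left them, time stands still between calls to the robot, and variables do not carry over. Pictures are saved under pics/ and viewed, and the job is handed in when it is done.

Besides the shell and the picture viewer there is one more tool, called after ">>>" as name(argument=value, ...) on one line, values as JSON. servo_tool: Moves the arm, as the interface text tells. Its arguments: {"type":"object","properties":{"targets":{"type":"array","items":{"type":"array"}},"gripper":{"type":"number"},"newtons":{"type":"number"}},"required":["targets"]}

```bash
ls; mkdir -p pics; python3 - <<'E'
from workcell import bot
import cv2
print(bot.observe()); print(bot.tcp_to_grasp)
for n in("scene","top"):
    im=bot.grab_frame(n); cv2.imwrite(f"pics/{n}0.png",im); 
    c=bot.get_calibration(n); print(n,c)
E
```

```text
pics
{'clock': 0.0, 'qpos': array([ 1.13380003,  0.52205345, -0.03634808,  1.6000213 ,  0.02121782,
        1.02111332, -0.11279685]), 'qd': array([ 0.00030346, -0.00133985, -0.00047696,  0.00079232,  0.00185281,
       -0.00058023,  0.00169256]), 'joint_efforts': array([-1.44343707e-03, -9.27123213e+01,  1.97966024e+00, -3.69939923e+01,
        1.78871560e-02,  8.29921832e-03,  9.06406444e-05]), 'position': array([ 0.22398456, -0.58310489,  0.23069617]), 'tool_rot': array([-3.14038641e+00,  9.24286185e-05,  3.66817018e-01]), 'force': array([-0.21273956,  1.0001958 ,  0.39006827]), 'moment': array([-0.04225995, -0.02068521,  0.04145747]), 'grip_width': 0.08507056292774037}
0.0187
scene {'fx': 514.1726185920443, 'fy': 514.1726185920443, 'cx': 271.18747069377446, 'cy': 201.19017934554196, 'k1': -0.08277111255854784, 'pose': array([[-0.97630905,  0.16812245, -0.1362185 ,  0.31338812],
       [-0.21601203, -0.79401138,  0.56822947,  0.75166667],
       [-0.01262691,  0.58419241,  0.81151697,  1.25569111],
       [ 0.        ,  0.        ,  0.        ,  1.        ]])}
top {'fx': 403.54776346405004, 'fy': 403.54776346405004, 'cx': 279.3277659231318, 'cy': 209.67934596610425, 'k1': -0.006101104727240307, 'pose': array([[-0.009318  ,  0.98487681, -0.17300534,  0.34297115],
       [-0.99950956, -0.00400064,  0.03105851, -0.0272856 ],
       [ 0.02989668,  0.17320989,  0.98443107,  1.02150261],
       [ 0.        ,  0.        ,  0.        ,  1.        ]])}
```

View pics/scene0.png

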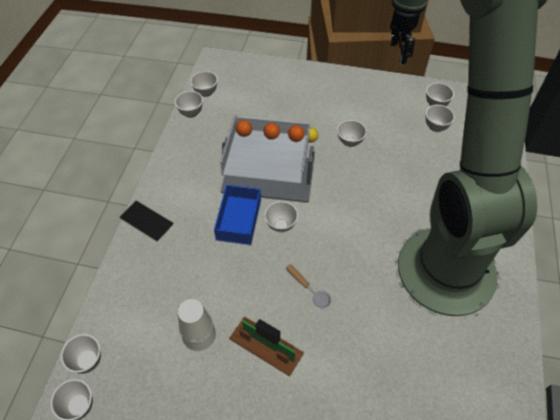

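View pics/top0.png

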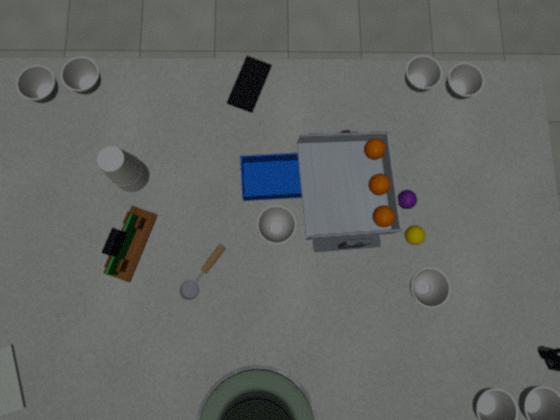

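The first views show the pan with its lip towards +y, the tray in the far (+x) half, the bowl in the near half, and the rack at lower left in the top view. I'll zoom in next to measure.

```bash
cat > h.py <<'E'
import numpy as np, cv2
from workcell import bot
C={n:bot.get_calibration(n) for n in("scene","top")}
def K(c): return np.array([[c['fx'],0,c['cx']],[0,c['fy'],c['cy']],[0,0,1]])
def ray(n,uv):
    c=C[n]; p=cv2.undistortPoints(np.array(uv,float).reshape(-1,1,2),K(c),np.array([c['k1'],0,0,0])).reshape(-1,2)
    d=np.c_[p[:,0],-p[:,1],-np.ones(len(p))]@c['pose'][:3,:3].T
    return c['pose'][:3,3],d
def onz(n,uv,z):
    o,d=ray(n,uv); return o+d*((z-o[2])/d[:,2])[:,None]
def tri(uvs,uvt):
    o1,d1=ray('scene',uvs);o2,d2=ray('top',uvt);out=[]
    for a,b in zip(d1,d2):
        a=a/np.linalg.norm(a);b=b/np.linalg.norm(b)
        s=np.linalg.lstsq(np.c_[a,-b],o2-o1,rcond=None)[0]
        p,q=o1+a*s[0],o2+b*s[1]; out.append(np.r_[(p+q)/2,np.linalg.norm(p-q)])
    return np.array(out)
def proj(n,P):
    c=C[n];P=np.atleast_2d(np.array(P,float));q=(P-c['pose'][:3,3])@c['pose'][:3,:3]
    q=q*[1,-1,-1]
    return cv2.projectPoints(q,np.zeros(3),np.zeros(3),K(c),np.array([c['k1'],0,0,0]))[0].reshape(-1,2)
def crop(im,x,y,w,h,s,fn): cv2.imwrite(fn,cv2.resize(im[y:y+h,x:x+w],None,fx=s,fy=s,interpolation=cv2.INTER_CUBIC))
E
python3 - <<'E'
from h import *
t=cv2.imread('pics/top0.png');s=cv2.imread('pics/scene0.png')
crop(t,230,115,200,150,4,'pics/t_pan.png');crop(t,85,190,100,100,6,'pics/t_rack.png')
crop(s,205,105,130,145,4,'pics/s_pan.png');crop(s,220,305,100,80,6,'pics/s_rack.png')
E
```

```text
(no output)
```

View pics/t_pan.png

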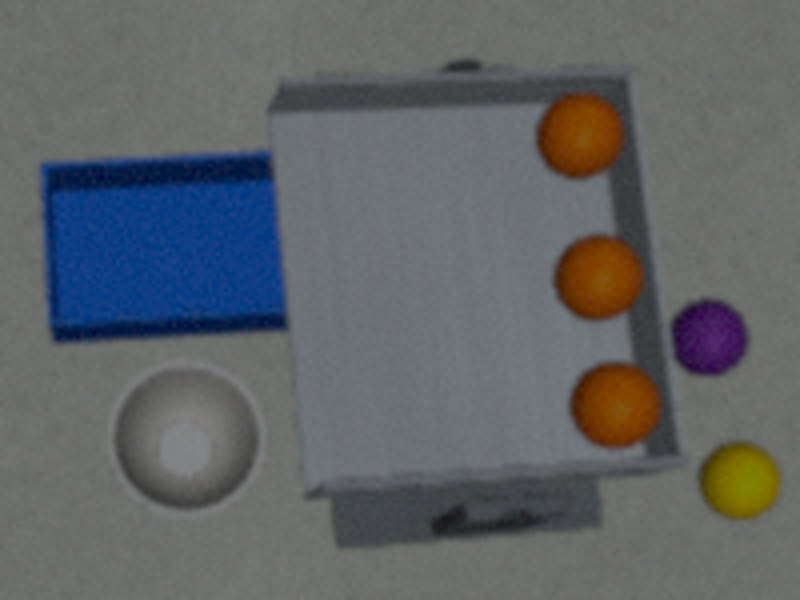

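View pics/s_pan.png

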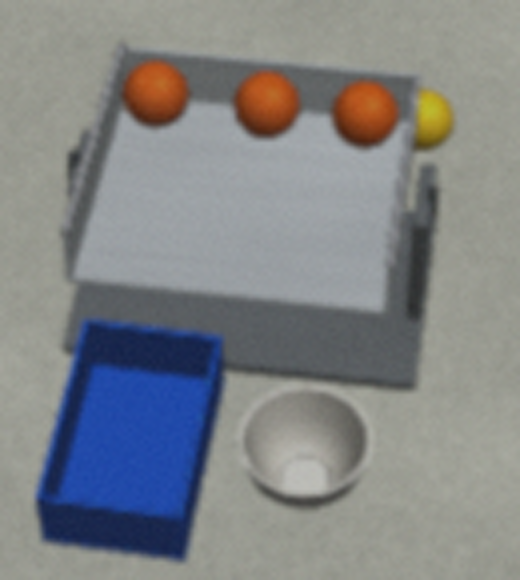

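View pics/t_rack.png

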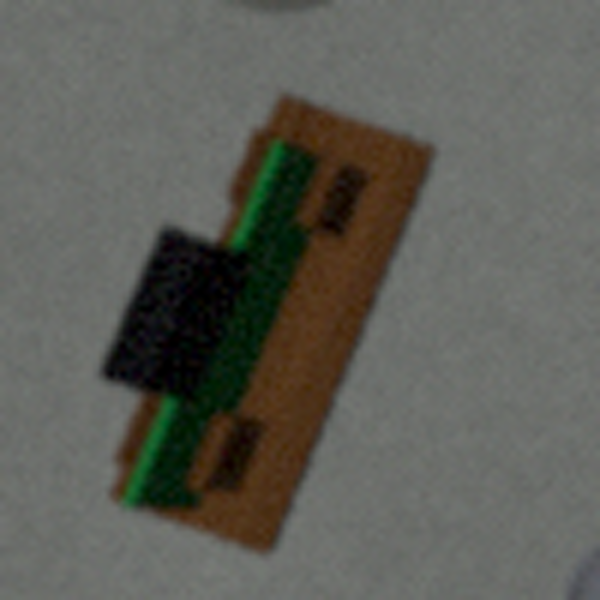

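View pics/s_rack.png

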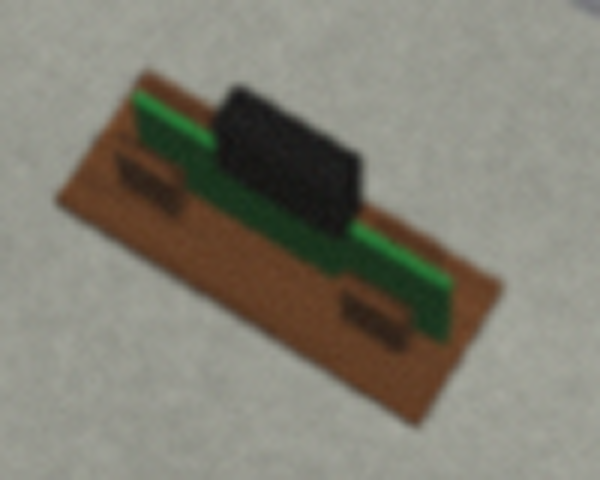

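```bash
python3 - <<'E'
from h import *
np.set_printoptions(precision=4,suppress=True)
f=lambda x0,y0,s,L:[(x0+(a+.5)/s-.5,y0+(b+.5)/s-.5) for a,b in L]
T=lambda L:f(230,115,4,L);S=lambda L:f(205,105,4,L);TR=lambda L:f(85,190,6,L);SR=lambda L:f(220,305,6,L)
# lip inner corners far(+x), near
print('lip tri',tri(S([(75,280),(387,310)]),T([(273,112),(306,490)])))
print('lip top z',onz('top',T([(273,112),(306,490)]),.1326)); l=onz('scene',S([(75,280),(387,310)]),.1326);print('lip scene',l,np.linalg.norm(l[1]-l[0]))
# wall top back corners
print('back outer',tri(S([(122,47),(418,77)]),T([(632,70),(682,458)])))
# tray rim corners: far-out, near-out
print('tray top z58',onz('top',T([(42,163),(52,340),(270,152),(285,328)]),.058))
print('tray sc',onz('scene',S([(40,502),(188,520),(222,340),(84,322)]),.058))
print('blade ends top',onz('top',TR([(280,142),(131,503)]),.080))
print('blade ends sc',onz('scene',SR([(453,283),(137,93)]),.080))
print('rack base top',onz('top',TR([(283,95),(435,150),(270,552),(113,497)]),.010))
print('rack base sc',onz('scene',SR([(145,70),(503,285),(417,425),(57,200)]),.010))
print('grip top',onz('top',TR([(165,228),(103,378)]),.132), 'scene grip top', onz('scene',SR([(238,85),(362,157),(343,228) ]),.132))
s=cv2.imread('pics/scene0.png');t=cv2.imread('pics/top0.png')
cs=[]
for n,im in(('s',s),('t',t)):
    hsv=cv2.cvtColor(im,cv2.COLOR_BGR2HSV);m=cv2.inRange(hsv,(3,150,90),(17,255,255))
    k,_,st,c=cv2.connectedComponentsWithStats(m)
    cs.append(sorted([tuple(c[i]) for i in range(1,k) if 60<st[i,4]<900]));print(n,[(st[i,4],c[i]) for i in range(1,k) if st[i,4]>60])
print(onz('top',cs[1],.137),onz('scene',cs[0],.137))
E
```

```text
lip tri [[ 0.6557 -0.0998  0.1291  0.0034]
 [ 0.4355 -0.1139  0.1346  0.0029]]
lip top z [[ 0.6562 -0.0996  0.1326]
 [ 0.4372 -0.1142  0.1326]]
lip scene [[ 0.6528 -0.0965  0.1326]
 [ 0.4343 -0.1154  0.1326]] 0.21934509322078433
back outer [[ 0.6725 -0.3027  0.156   0.0014]
 [ 0.4501 -0.3182  0.1548  0.0019]]
tray top z58 [[ 0.6493  0.0382  0.058 ]
 [ 0.5375  0.0313  0.058 ]
 [ 0.6564 -0.1034  0.058 ]
 [ 0.5445 -0.1107  0.058 ]]
tray sc [[ 0.6462  0.0418  0.058 ]
 [ 0.5425  0.0346  0.058 ]
 [ 0.555  -0.1209  0.058 ]
 [ 0.6582 -0.1161  0.058 ]]
blade ends top [[0.5014 0.2901 0.08  ]
 [0.3625 0.3388 0.08  ]]
blade ends sc [[0.3622 0.3407 0.08  ]
 [0.5022 0.2901 0.08  ]]
rack base top [[0.5332 0.3135 0.01  ]
 [0.5094 0.249  0.01  ]
 [0.3438 0.3087 0.01  ]
 [0.3664 0.3734 0.01  ]]
rack base sc [[0.5127 0.2516 0.01  ]
 [0.3448 0.3128 0.01  ]
 [0.368  0.3773 0.01  ]
 [0.5346 0.3163 0.01  ]]
grip top [[0.4609 0.3126 0.132 ]
 [0.4062 0.3314 0.132 ]] scene grip top [[0.4565 0.299  0.132 ]
 [0.4035 0.3176 0.132 ]
 [0.4047 0.3466 0.132 ]]
s [(np.int32(171), array([243.4854, 127.3333])), (np.int32(172), array([271.3895, 129.9419])), (np.int32(169), array([296.0473, 132.3373])), (np.int32(608), array([264.8553, 351.7253]))]
t [(np.int32(285), array([375.2491, 148.2526])), (np.int32(296), array([379.9527, 183.8615])), (np.int32(305), array([384.3902, 216.1475]))]
[[ 0.6413 -0.2778  0.137 ]
 [ 0.557  -0.2843  0.137 ]
 [ 0.4828 -0.2904  0.137 ]] [[ 0.6414 -0.281   0.137 ]
 [ 0.4257  0.3748  0.137 ]
 [ 0.5572 -0.2875  0.137 ]
 [ 0.4834 -0.293   0.137 ]]
```

```bash
cat > plan.py <<'E'
import numpy as np
def plan(p0,yaw0,way):
    """way: list of (pos,yaw deg) per row. returns rows"""
    p=np.array(p0,float);y=yaw0;out=[]
    for q,yy in way:
        d=np.array(q)-p;c,s=np.cos(np.radians(y)),np.sin(np.radians(y))
        v=np.array([c*d[0]+s*d[1], s*d[0]-c*d[1], -d[2]])/.05
        v=np.round(v,2);t=round(-(yy-y)/5,2);out.append([v.tolist(),t])
        v=v*.05;p=p+[c*v[0]+s*v[1],s*v[0]-c*v[1],-v[2]];y-=t*5
    print('end',p.round(4),round(y,2));return out
def show(r):
    for i in range(0,len(r),12): print(str(r[i:i+12]).replace(' ',''))
def line(a,ya,b,yb,n): return [(np.array(a)+(np.array(b)-np.array(a))*(i+1)/n, ya+(yb-ya)*(i+1)/n) for i in range(n)]
E
python3 - <<'E'
from plan import *
p0=np.array([.224,-.583,.231]);n=28
t0,t1=np.arctan2(-.583,.224),np.arctan2(.315,.432);r0,r1=np.hypot(.224,.583),np.hypot(.432,.315)
w=[]
for i in range(1,n+1):
    f=i/n;t=t0+(t1-t0)*f;r=r0+(r1-r0)*f
    z=np.interp(i,[0,6,22,28],[.231,.33,.33,.2]);w.append(((r*np.cos(t),r*np.sin(t),z),21.0+139.3*f))
show(plan(p0,21.0,w))
E
```

```text
end [0.4322 0.315  0.2   ] 160.3
[[[0.81,-0.09,-0.33],-1.0],[[0.81,-0.07,-0.33],-0.99],[[0.81,-0.06,-0.33],-0.99],[[0.81,-0.04,-0.33],-1.0],[[0.8,-0.02,-0.33],-1.0],[[0.8,-0.01,-0.33],-0.99],[[0.79,0.01,0.0],-1.0],[[0.79,0.03,0.0],-0.99],[[0.78,0.04,0.0],-1.0],[[0.78,0.06,0.0],-0.99],[[0.77,0.08,0.0],-0.99],[[0.77,0.09,0.0],-1.0]]
[[[0.76,0.11,0.0],-0.99],[[0.75,0.12,0.0],-1.0],[[0.75,0.14,0.0],-0.99],[[0.74,0.15,0.0],-1.0],[[0.73,0.16,0.0],-0.99],[[0.73,0.18,0.0],-1.0],[[0.72,0.2,0.0],-0.99],[[0.71,0.21,0.0],-1.0],[[0.7,0.22,0.0],-0.99],[[0.69,0.23,0.0],-1.0],[[0.68,0.25,0.43],-0.99],[[0.68,0.26,0.44],-1.0]]
[[[0.66,0.27,0.43],-0.99],[[0.65,0.28,0.43],-1.0],[[0.65,0.3,0.44],-0.99],[[0.63,0.31,0.43],-1.0]]
```

>>> servo_tool(targets=[[[0.81, -0.09, -0.33], -1.0], [[0.81, -0.07, -0.33], -1.0], [[0.81, -0.06, -0.33], -1.0], [[0.81, -0.04, -0.33], -1.0], [[0.8, -0.02, -0.33], -1.0], [[0.8, 0, -0.33], -1.0], [[0.79, 0.01, 0.0], -1.0], [[0.79, 0.03, 0.0], -1.0], [[0.78, 0.04, 0.0], -1.0], [[0.78, 0.06, 0.0], -1.0], [[0.77, 0.08, 0.0], -1.0], [[0.77, 0.09, 0.0], -1.0]], gripper=1)

```text
clock: 1.6
position: [0.5353, -0.2367, 0.33]
tool_rot: [-3.141, -0.0, 1.417]
force: [0.2, -1.0, -0.4]
grip_width: 0.0855
```

>>> servo_tool(targets=[[[0.76, 0.11, 0.0], -1.0], [[0.75, 0.12, 0.0], -1.0], [[0.75, 0.14, 0.0], -1.0], [[0.74, 0.15, 0.0], -1.0], [[0.73, 0.16, 0.0], -1.0], [[0.73, 0.18, 0.0], -1.0], [[0.72, 0.2, 0.0], -1.0], [[0.71, 0.21, 0.0], -1.0], [[0.7, 0.22, 0.0], -1.0], [[0.69, 0.23, 0.0], -1.0], [[0.68, 0.25, 0.4], -1.0], [[0.68, 0.26, 0.4], -1.0]])

```text
clock: 3.1
position: [0.5062, 0.1977, 0.2897]
tool_rot: [3.142, 0.0, 2.464]
force: [0.4, 0.1, -0.3]
grip_width: 0.0853
```

```bash
python3 -c "
from h import *
o=bot.observe();print(o['clock'],o['position'],np.degrees(o['tool_rot']),o['qpos'])"
```

```text
3.1 [0.50622612 0.19769018 0.28966288] [1.79996409e+02 5.79012793e-04 1.41166994e+02] [ 0.06984868  0.40993611 -0.74336871  1.71742173  0.30245592  1.13259114
  0.13077972]
```

```bash
python3 - <<'E'
from plan import *
a=[.5062,.1977,.2897];b=[.432,.3145,.15]
show(plan(a,141.17,line(a,141.17,b,160.3,5)))
E
```

```text
end [0.432  0.3148 0.1502] 160.32
[[[0.52,0.18,0.56],-0.77],[[0.52,0.21,0.56],-0.76],[[0.49,0.25,0.56],-0.77],[[0.48,0.28,0.56],-0.76],[[0.46,0.31,0.55],-0.77]]
```

>>> servo_tool(targets=[[[0.52, 0.18, 0.56], -0.77], [[0.52, 0.21, 0.56], -0.76], [[0.49, 0.25, 0.56], -0.77], [[0.48, 0.28, 0.56], -0.76], [[0.46, 0.31, 0.55], -0.77], [[0, 0, 0], 0], [[0, 0, 0], 0]])

```text
clock: 3.98
position: [0.4333, 0.3136, 0.151]
tool_rot: [-3.141, 0.0, 2.794]
force: [-0.1, -0.4, 0.5]
grip_width: 0.0847
```

```bash
python3 - <<'E'
from h import *
o=bot.observe();print(o['clock'],o['position'],np.degrees(o['tool_rot']),o['qpos'])
for n,b in (('scene',(200,270,140,110)),('top',(60,170,140,130))):
    im=bot.grab_frame(n);cv2.imwrite(f'pics/{n}1.png',im);crop(im,*b,5,f'pics/{n}1c.png')
E
```

```text
3.975 [0.43326417 0.31362313 0.1509884 ] [-1.79984726e+02  6.07739441e-03  1.60104709e+02] [-0.19149111  0.58409949 -0.75549025  1.88530088  0.51448653  0.87683863
  0.01907945]
```

View pics/scene1c.png

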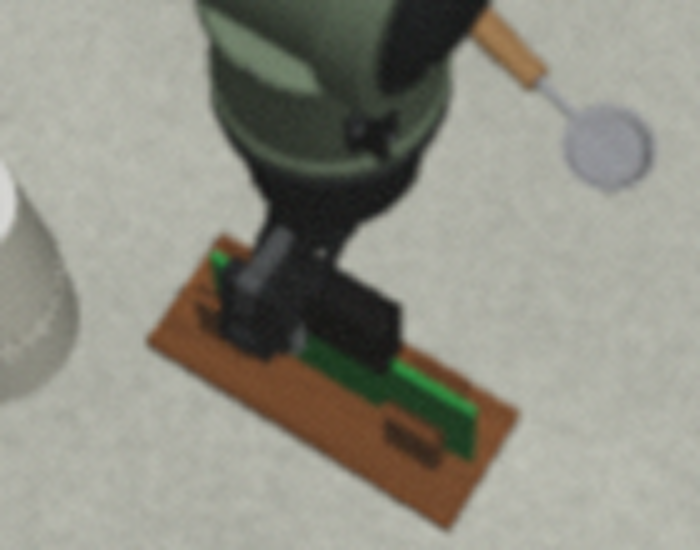

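```bash
python3 - <<'E'
from h import *
n=np.array([.337,.942,0]);p=np.array([.4333,.3136,.151])
for q in (p+.05*n,p,p-.05*n,[.432,.315,.132]): print((proj('scene',q)-[200,270])*5)
E
```

```text
[[277.04787404 356.63793829]]
[[337.22806182 266.84321393]]
[[395.09456942 180.33269374]]
[[340.08783213 286.18713679]]
```

>>> servo_tool(targets=[[[0.03, 0.02, 0.42], 0], [[0, 0, 0.42], 0], [[0, 0, 0.42], 0], [[0, 0, 0], 0]])

```text
clock: 4.58
position: [0.4319, 0.3146, 0.0874]
tool_rot: [-3.14, -0.0, 2.794]
force: [-0.6, -0.1, 0.3]
grip_width: 0.0854
```

>>> servo_tool(targets=[[[0, 0, 0], 0], [[0, 0, 0], 0], [[0, 0, 0], 0], [[0, 0, 0], 0], [[0, 0, 0], 0]], gripper=-1, newtons=90)

```text
clock: 5.2
position: [0.4322, 0.3159, 0.0884]
tool_rot: [3.14, 0.001, 2.795]
force: [0.9, 0.5, 5.9]
grip_width: 0.0192
```

>>> servo_tool(targets=[[[0, 0, -0.2], 0], [[0, 0, -0.4], 0], [[0, 0, -0.6], 0], [[0, 0, -0.6], 0], [[0, 0, -0.6], 0], [[0, 0, -0.6], 0], [[0, 0, -0.6], 0], [[0, 0, -0.4], 0], [[0, 0, 0], 0]])

```text
clock: 6.32
position: [0.4319, 0.3158, 0.2899]
tool_rot: [3.14, 0.002, 2.796]
force: [-1.0, -0.3, -2.6]
grip_width: 0.0187
```

```bash
python3 - <<'E'
from h import *
from plan import *
o=bot.observe();print(o['clock'],o['position'],np.degrees(o['tool_rot']),o['qpos'],o['grip_width'])
for n,b in (('scene',(200,220,140,110)),('top',(60,170,140,130))):
    im=bot.grab_frame(n);cv2.imwrite(f'pics/{n}2.png',im);crop(im,*b,5,f'pics/{n}2c.png')
E
```

```text
6.325 [0.4319164  0.31579535 0.28986814] [1.79880897e+02 9.96336051e-02 1.60170783e+02] [-0.10808956  0.42066103 -0.85500868  1.73653727  0.3470275   1.14063537
  0.15812891] 0.018743613793374206
```

View pics/scene2c.png

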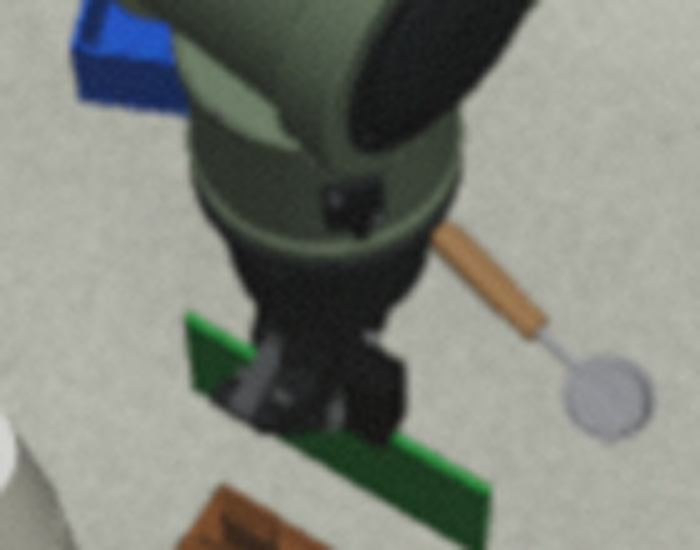

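View pics/top2c.png

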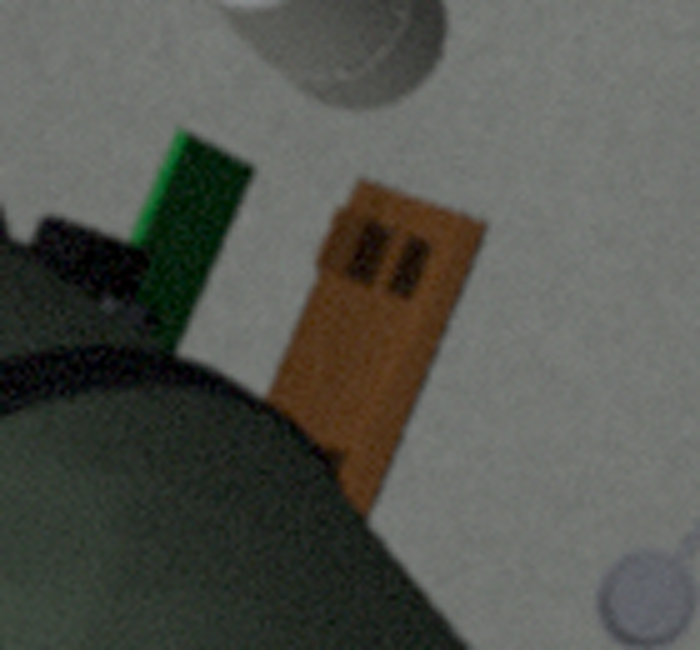

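```bash
python3 - <<'E'
from h import *
from plan import *
e=onz('scene',[(200+187.5/5-.5,220+315.5/5-.5),(200+492/5-.5,220+485/5-.5)],.2825);print(e,e.mean(0),np.linalg.norm(e[1]-e[0]),np.degrees(np.arctan2(*(e[1]-e[0])[1::-1])))
a=[.4319,.3158,.2899];b=[.517,-.129,.28]
show(plan(a,160.17,line(a,160.17,b,204.2,12)))
E
```

```text
[[0.50148612 0.29081139 0.2825    ]
 [0.3622659  0.33853447 0.2825    ]] [0.43187601 0.31467293 0.2825    ] 0.1471725565611905 161.07887648897267
end [ 0.5171 -0.129   0.2799] 204.22
[[[-0.38,-0.65,0.02],-0.73],[[-0.35,-0.67,0.01],-0.74],[[-0.3,-0.7,0.02],-0.73],[[-0.25,-0.71,0.02],-0.74],[[-0.21,-0.72,0.01],-0.73],[[-0.16,-0.74,0.02],-0.73],[[-0.11,-0.74,0.02],-0.74],[[-0.07,-0.76,0.01],-0.73],[[-0.02,-0.75,0.02],-0.73],[[0.04,-0.76,0.01],-0.74],[[0.07,-0.75,0.02],-0.73],[[0.13,-0.74,0.02],-0.74]]
```

>>> servo_tool(targets=[[[-0.38, -0.65, 0.02], -0.73], [[-0.35, -0.67, 0.01], -0.74], [[-0.3, -0.7, 0.02], -0.73], [[-0.25, -0.71, 0.02], -0.74], [[-0.21, -0.72, 0.01], -0.73], [[-0.16, -0.74, 0.02], -0.73], [[-0.11, -0.74, 0.02], -0.74], [[-0.07, -0.76, 0.01], -0.73], [[-0.02, -0.75, 0.02], -0.73], [[0.04, -0.76, 0.01], -0.74], [[0.07, -0.75, 0.02], -0.73], [[0.13, -0.74, 0.02], -0.74]])

```text
clock: 7.92
position: [0.5166, -0.1305, 0.277]
tool_rot: [3.141, -0.001, -2.717]
force: [0.3, 0.4, -1.2]
grip_width: 0.0191
```

>>> servo_tool(targets=[[[0, 0, 0], 0], [[0, 0, 0], 0]])

```text
clock: 8.18
position: [0.5165, -0.1287, 0.2773]
tool_rot: [3.14, -0.001, -2.719]
force: [-1.7, 0.2, -0.5]
grip_width: 0.0192
```

```bash
python3 - <<'E'
from h import *
o=bot.observe();print(o['clock'],o['position'],np.degrees(o['tool_rot']),o['qpos'],o['grip_width'])
for n,b in (('scene',(195,80,140,150)),('top',(230,115,200,150))):
    im=bot.grab_frame(n);cv2.imwrite(f'pics/{n}3.png',im);crop(im,*b,4,f'pics/{n}3c.png')
E
```

```text
8.175 [ 0.5165161  -0.12869538  0.27725617] [ 1.79929332e+02 -3.37020017e-02 -1.55788847e+02] [ 0.81518835  0.4550406  -0.93032083  1.75483188  0.39812744  1.13531349
  1.75438266] 0.01917143852310906
```

View pics/scene3c.png

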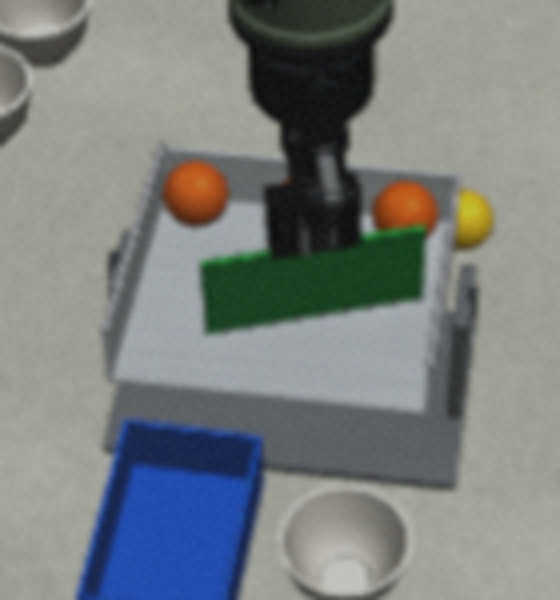

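View pics/top3c.png

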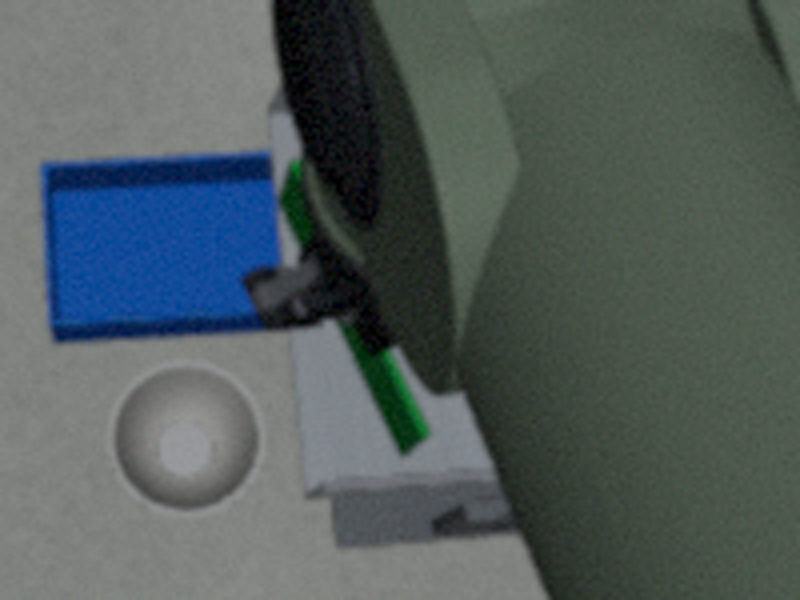

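>>> servo_tool(targets=[[[0, 0, 0.4], 0], [[0, 0, 0.4], 0], [[0, 0, 0.3], 0], [[0, 0, 0.14], 0], [[0, 0, 0], 0]])

```text
clock: 8.9
position: [0.5169, -0.1291, 0.2157]
tool_rot: [3.141, -0.0, -2.719]
force: [0.1, 0.7, -1.1]
grip_width: 0.0191
```

```bash
python3 - <<'E'
from h import *
o=bot.observe();print(o['clock'],o['position'],np.degrees(o['tool_rot']))
for n,b in (('scene',(195,80,140,150)),('top',(230,115,200,150))):
    im=bot.grab_frame(n);cv2.imwrite(f'pics/{n}4.png',im);crop(im,*b,4,f'pics/{n}4c.png')
E
```

```text
8.9 [ 0.51693594 -0.12907369  0.21574819] [ 1.79983112e+02 -8.77250047e-03 -1.55764848e+02]
```

View pics/scene4c.png

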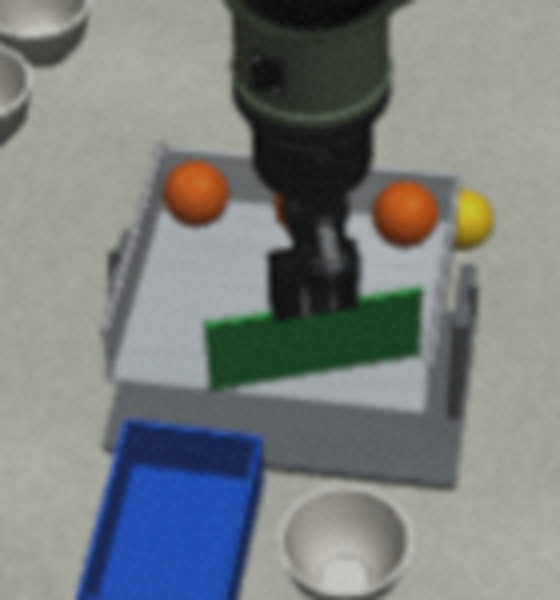

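View pics/top4c.png

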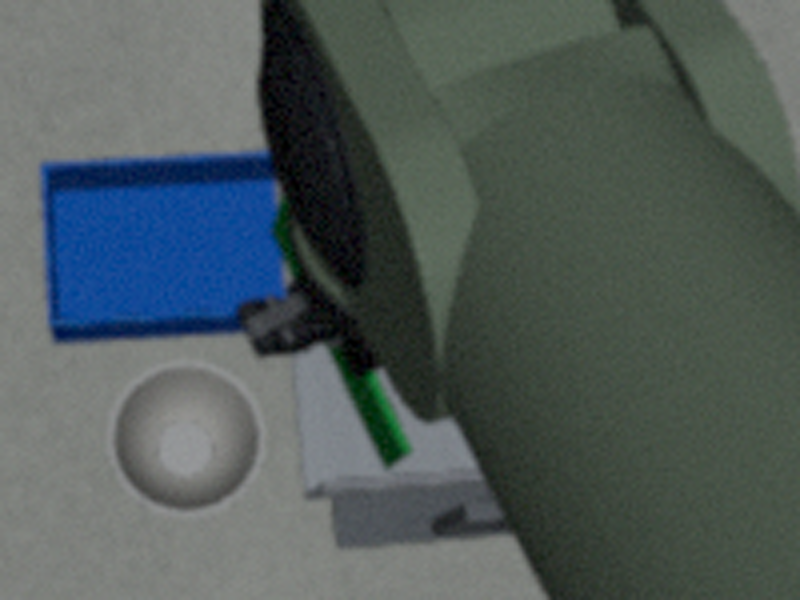

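>>> servo_tool(targets=[[[0, 0, 0.05], 0], [[0, 0, 0.04], 0], [[0, 0, 0.03], 0], [[0, 0, 0.03], 0], [[0, 0, 0.03], 0], [[0, 0, 0.03], 0], [[0, 0, 0.03], 0], [[0, 0, 0.03], 0], [[0, 0, 0.02], 0], [[0, 0, 0.02], 0]])

```text
clock: 10.25
position: [0.517, -0.1293, 0.2003]
tool_rot: [-3.142, 0.0, -2.719]
force: [-1.3, 2.1, 2.6]
grip_width: 0.0188
```

```bash
cat > look.py <<'E'
import sys
from h import *
k=sys.argv[1]
o=bot.observe();print(o['clock'],o['position'].round(4),np.degrees(o['tool_rot']).round(2),o['force'].round(1),o['moment'].round(2))
im=bot.grab_frame('scene');cv2.imwrite(f'pics/scene{k}.png',im);crop(im,195,80,140,170,4,f'pics/scene{k}c.png')
E
python3 look.py 5
```

```text
10.25 [ 0.517  -0.1293  0.2003] [-1.8000e+02  1.0000e-02 -1.5578e+02] [-1.3  2.1  2.6] [0.63 0.18 0.13]
```

View pics/scene5c.png

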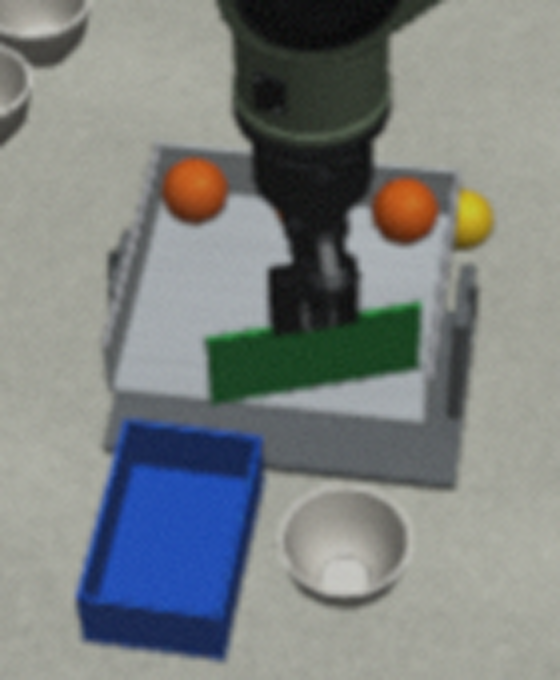

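>>> servo_tool(targets=[[[0, 0, 0.02], 0], [[0, 0, 0.02], 0], [[0, 0, 0.02], 0], [[0, 0, 0.02], 0], [[0, 0, 0], 0], [[0, 0, 0], 0]])

```text
clock: 11.05
position: [0.5173, -0.1294, 0.1965]
tool_rot: [-3.141, 0.001, -2.719]
force: [1.6, 3.2, 4.8]
grip_width: 0.0192
```

```bash
python3 look.py 6
```

```text
11.05 [ 0.5173 -0.1294  0.1965] [-1.7998e+02  4.0000e-02 -1.5579e+02] [1.6 3.2 4.8] [ 0.49 -0.1  -0.07]
```

View pics/scene6c.png

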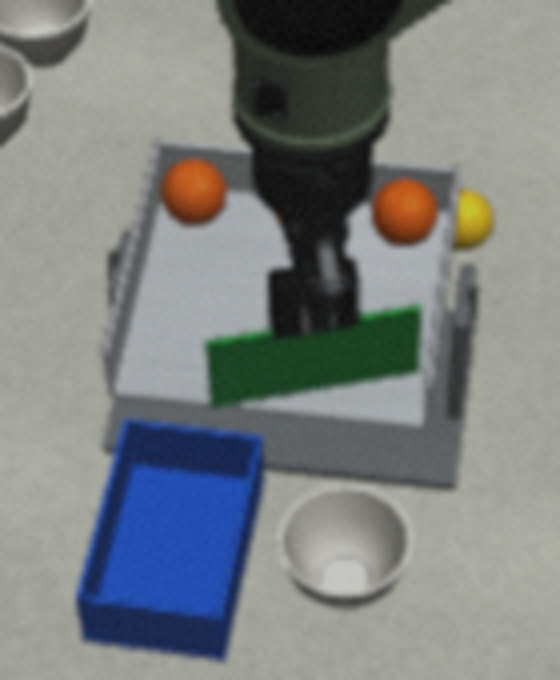

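>>> servo_tool(targets=[[[0, 0, 0.01], 0], [[0, 0, 0.01], 0], [[0, 0, 0.01], 0], [[0, 0, 0.01], 0], [[0, 0, 0], 0], [[0, 0, 0], 0]])

```text
clock: 11.85
position: [0.5172, -0.1294, 0.1944]
tool_rot: [-3.141, 0.0, -2.719]
force: [1.7, 1.8, 4.3]
grip_width: 0.019
```

```bash
python3 look.py 7
```

```text
11.85 [ 0.5172 -0.1294  0.1944] [-1.7998e+02  2.0000e-02 -1.5579e+02] [1.7 1.8 4.3] [ 0.29 -0.34  0.  ]
```

View pics/scene7c.png

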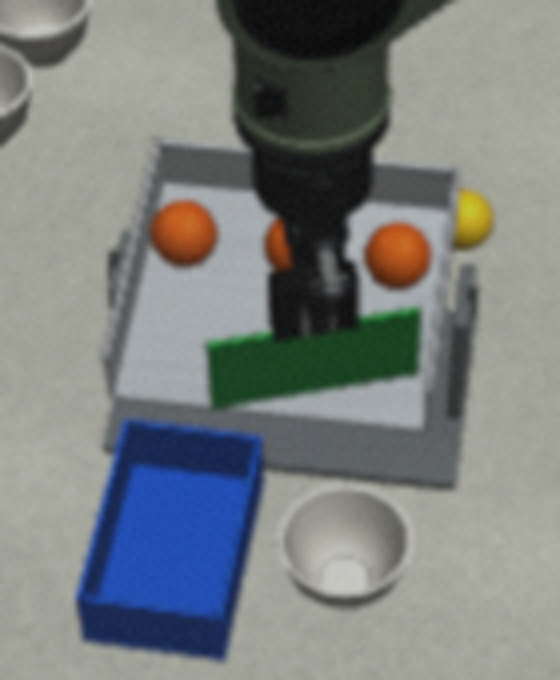

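The three balls are now rolling slowly away from the back wall, at about (185,232), (285,240) and (398,255) in the crop. I'll hold the card here.

>>> servo_tool(targets=[[[0, 0, 0], 0], [[0, 0, 0], 0], [[0, 0, 0], 0], [[0, 0, 0], 0], [[0, 0, 0], 0]])

```text
clock: 12.52
position: [0.5167, -0.1293, 0.1941]
tool_rot: [3.141, -0.0, -2.719]
force: [1.0, 1.5, 2.3]
grip_width: 0.0189
```

```bash
python3 look.py 8
```

```text
12.525 [ 0.5167 -0.1293  0.1941] [ 1.7998e+02 -3.0000e-02 -1.5579e+02] [1.  1.5 2.3] [ 0.36 -0.16 -0.05]
```

View pics/scene8c.png

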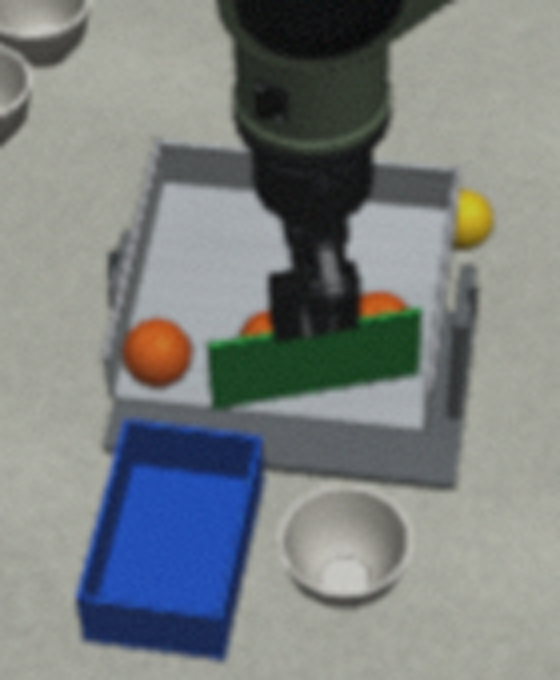

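>>> servo_tool(targets=[[[0, 0, 0], 0], [[0, 0, 0], 0], [[0, 0, 0], 0], [[0, 0, 0], 0], [[0, 0, 0], 0], [[0, 0, 0], 0]])

```text
clock: 13.32
position: [0.5169, -0.1293, 0.1943]
tool_rot: [3.142, -0.0, -2.719]
force: [-0.8, 1.5, 3.0]
grip_width: 0.0191
```

```bash
python3 look.py 9
```

```text
13.325 [ 0.5169 -0.1293  0.1943] [ 1.8000e+02 -1.0000e-02 -1.5579e+02] [-0.8  1.5  3. ] [ 0.51  0.34 -0.1 ]
```

View pics/scene9c.png

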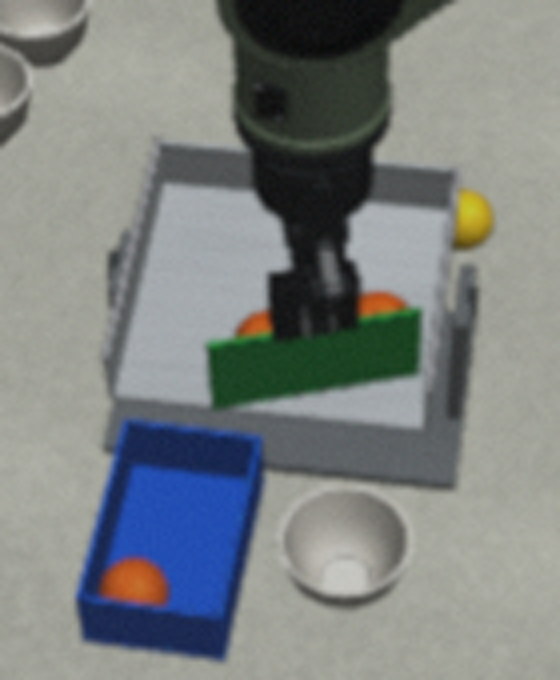

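One ball is in the tray, at (135,580) in the crop. The other two rest against the card, so I'll wait and tilt a little more.

>>> servo_tool(targets=[[[0, 0, 0.01], 0], [[0, 0, 0.01], 0], [[0, 0, 0.01], 0], [[0, 0, 0.01], 0], [[0, 0, 0], 0], [[0, 0, 0], 0], [[0, 0, 0], 0], [[0, 0, 0], 0]])

```text
clock: 14.38
position: [0.5169, -0.1294, 0.1923]
tool_rot: [-3.142, -0.0, -2.719]
force: [-0.7, 1.2, 4.0]
grip_width: 0.0191
```

```bash
python3 look.py 10
```

```text
14.375 [ 0.5169 -0.1294  0.1923] [-180.     -0.   -155.79] [-0.7  1.2  4. ] [ 0.15  0.36 -0.11]
```

View pics/scene10c.png

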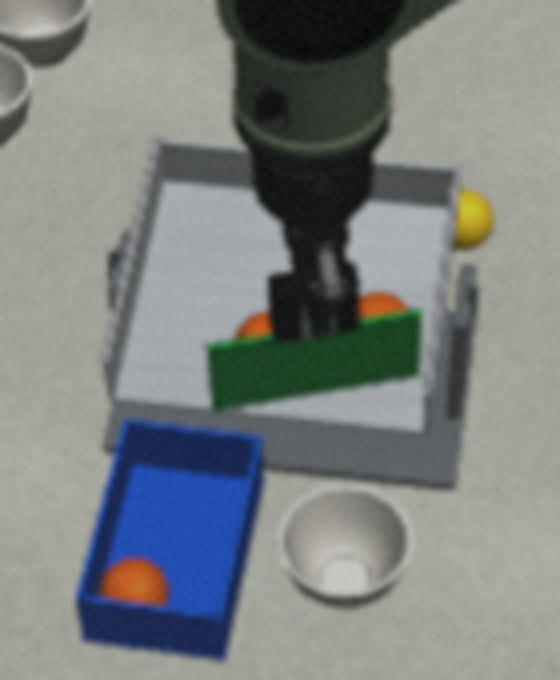

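>>> servo_tool(targets=[[[0, 0, 0.01], 0], [[0, 0, 0.01], 0], [[0, 0, 0.01], 0], [[0, 0, 0.01], 0], [[0, 0, 0.01], 0], [[0, 0, 0.01], 0], [[0, 0, 0.01], 0], [[0, 0, 0.01], 0], [[0, 0, 0], 0], [[0, 0, 0], 0]])

```text
clock: 15.68
position: [0.517, -0.1294, 0.1883]
tool_rot: [-3.141, 0.0, -2.719]
force: [-0.4, -0.9, 4.1]
grip_width: 0.019
```

```bash
python3 look.py 11
```

```text
15.675 [ 0.517  -0.1294  0.1883] [-179.99    0.   -155.79] [-0.4 -0.9  4.1] [-0.52  0.33  0.09]
```

View pics/scene11c.png

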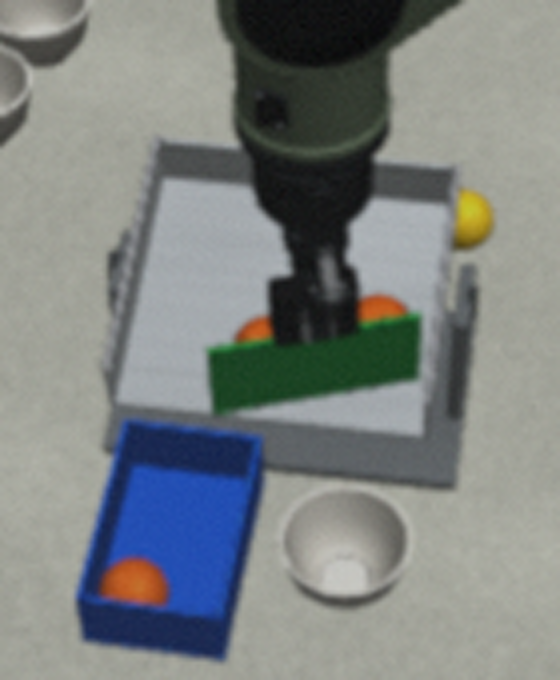

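```bash
python3 - <<'E'
from plan import *
a=[.517,-.1294,.1883];b=[.5249,-.1418,.1933]
show(plan(a,-155.79,line(a,-155.79,b,-143.8,12)))
E
```

```text
end [ 0.5246 -0.1418  0.1933] -143.79
[[[-0.0,-0.02,-0.01],-0.2],[[-0.01,-0.03,-0.01],-0.2],[[0.0,-0.02,-0.01],-0.2],[[-0.0,-0.03,-0.0],-0.2],[[-0.0,-0.02,-0.01],-0.2],[[-0.0,-0.03,-0.01],-0.2],[[-0.01,-0.02,-0.01],-0.2],[[0.0,-0.03,-0.01],-0.2],[[0.0,-0.02,-0.01],-0.2],[[0.0,-0.02,-0.0],-0.2],[[0.0,-0.03,-0.01],-0.2],[[0.01,-0.02,-0.01],-0.2]]
```

>>> servo_tool(targets=[[[0, -0.02, -0.02], -0.2], [[-0.01, -0.03, -0.02], -0.2], [[0, -0.02, -0.02], -0.2], [[0, -0.03, -0.02], -0.2], [[0, -0.02, -0.02], -0.2], [[0, -0.03, 0], -0.2], [[-0.01, -0.02, 0], -0.2], [[0, -0.03, 0], -0.2], [[0, -0.02, 0], -0.2], [[0, -0.02, 0], -0.2], [[0, -0.03, 0], -0.2], [[0.01, -0.02, 0], -0.2]])

```text
clock: 17.23
position: [0.5247, -0.1416, 0.1934]
tool_rot: [3.141, 0.0, -2.508]
force: [-1.7, 4.8, 6.5]
grip_width: 0.019
```

```bash
python3 look.py 12
```

```text
17.225 [ 0.5247 -0.1416  0.1934] [ 1.7999e+02  2.0000e-02 -1.4372e+02] [-1.7  4.8  6.5] [ 1.2   1.01 -0.37]
```

View pics/scene12c.png

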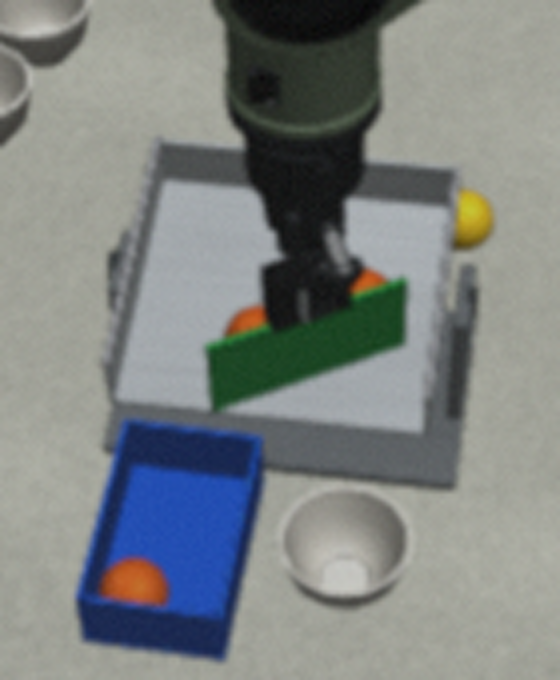

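>>> servo_tool(targets=[[[0, 0, 0], 0], [[0, 0, 0], 0], [[0, 0, 0], 0], [[0, 0, 0], 0], [[0, 0, 0], 0], [[0, 0, 0], 0]])

```text
clock: 18.02
position: [0.5248, -0.1417, 0.1934]
tool_rot: [-3.141, 0.0, -2.509]
force: [-1.6, 3.8, 5.9]
grip_width: 0.0191
```

```bash
python3 look.py 13
```

```text
18.025 [ 0.5248 -0.1417  0.1934] [-1.7998e+02  2.0000e-02 -1.4375e+02] [-1.6  3.8  5.9] [ 0.85  0.9  -0.25]
```

View pics/scene13c.png

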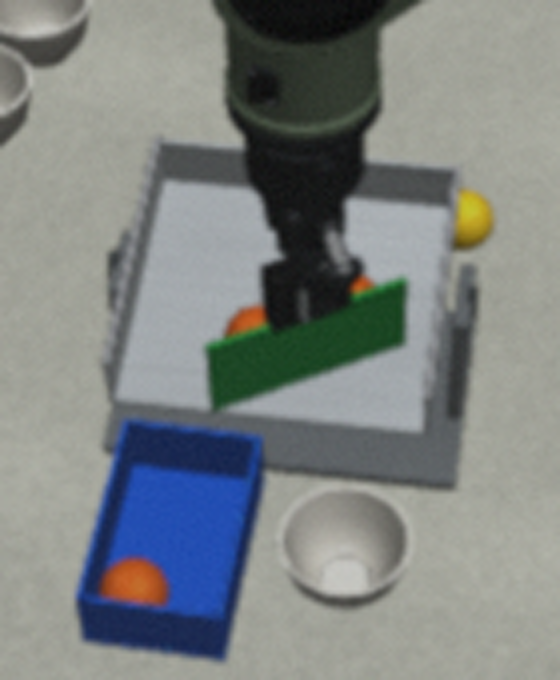

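>>> servo_tool(targets=[[[0, 0, 0.01], 0], [[0, 0, 0.01], 0], [[0, 0, 0.01], 0], [[0, 0, 0.01], 0], [[0, 0, 0], 0], [[0, 0, 0], 0], [[0, 0, 0], 0], [[0, 0, 0], 0], [[0, 0, 0], 0]])

```text
clock: 19.2
position: [0.5248, -0.1418, 0.1914]
tool_rot: [-3.141, 0.0, -2.509]
force: [-1.2, 2.9, 5.2]
grip_width: 0.0192
```

```bash
python3 look.py 14
```

```text
19.2 [ 0.5248 -0.1418  0.1914] [-1.7997e+02  2.0000e-02 -1.4375e+02] [-1.2  2.9  5.2] [ 0.64  0.79 -0.21]
```

View pics/scene14c.png

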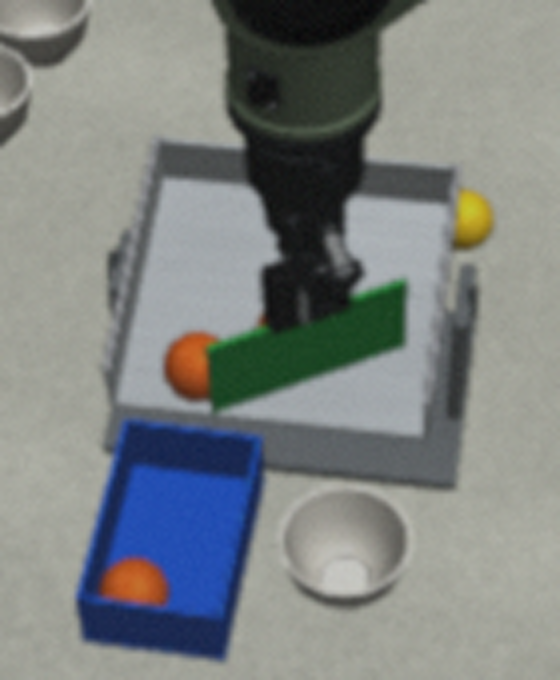

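The second ball is coming out of the gap at about (195,365) in the crop, and the third follows behind the card. I'll hold again.

>>> servo_tool(targets=[[[0, 0, 0], 0], [[0, 0, 0], 0], [[0, 0, 0], 0], [[0, 0, 0], 0], [[0, 0, 0], 0], [[0, 0, 0], 0], [[0, 0, 0], 0], [[0, 0, 0], 0]])

```text
clock: 20.25
position: [0.5249, -0.1418, 0.1915]
tool_rot: [-3.141, 0.0, -2.509]
force: [-1.8, 3.5, 6.5]
grip_width: 0.019
```

```bash
python3 look.py 15
```

```text
20.25 [ 0.5249 -0.1418  0.1915] [-1.7997e+02  3.0000e-02 -1.4375e+02] [-1.8  3.5  6.5] [ 0.65  0.92 -0.24]
```

View pics/scene15c.png

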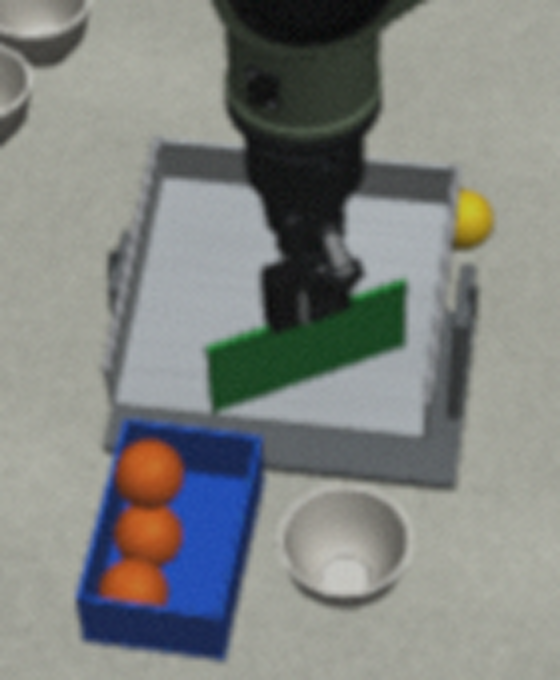

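All three balls are in the tray, at (150,472), (148,532) and (135,580) in the crop. Next I'll ease the pan back up with the card.

>>> servo_tool(targets=[[[0, 0, -0.03], 0], [[0, 0, -0.04], 0], [[0, 0, -0.05], 0], [[0, 0, -0.05], 0], [[0, 0, -0.05], 0], [[0, 0, -0.05], 0], [[0, 0, -0.05], 0], [[0, 0, -0.05], 0], [[0, 0, -0.05], 0], [[0, 0, -0.05], 0], [[0, 0, -0.1], 0], [[0, 0, -0.2], 0]])

```text
clock: 21.8
position: [0.5244, -0.1417, 0.2301]
tool_rot: [3.141, -0.0, -2.509]
force: [0.6, 0.0, 0.0]
grip_width: 0.019
```

>>> servo_tool(targets=[[[0, 0, -0.4], 0], [[0, 0, -0.4], 0], [[0, 0, -0.4], 0], [[0, 0, -0.2], 0], [[0, 0, 0], 0]])

```text
clock: 22.42
position: [0.5248, -0.1418, 0.3005]
tool_rot: [-3.141, 0.0, -2.51]
force: [0.6, 0.4, -1.9]
grip_width: 0.019
```

```bash
python3 look.py 16; python3 - <<'E'
from h import *
from plan import *
o=bot.observe();p=o['position'];y=np.degrees(o['tool_rot'][2]);print(p,y,o['grip_width'])
b=[.432,.315,.285]
show(plan(p,y+360,line(p,y+360,b,160.1,13)))
E
```

```text
22.425 [ 0.5248 -0.1418  0.3005] [-1.7994e+02  3.0000e-02 -1.4380e+02] [ 0.6  0.4 -1.9] [-0.06  0.01 -0.01]
[ 0.52448073 -0.14185809  0.29980794] -143.7998148184505 0.019196152003987034
end [0.432  0.3153 0.2848] 160.1
[[[-0.3,0.65,0.02],np.float64(0.86)],[[-0.25,0.67,0.03],np.float64(0.87)],[[-0.2,0.69,0.02],np.float64(0.86)],[[-0.15,0.7,0.02],np.float64(0.86)],[[-0.09,0.71,0.02],np.float64(0.87)],[[-0.04,0.72,0.03],np.float64(0.86)],[[0.02,0.72,0.02],np.float64(0.86)],[[0.06,0.71,0.02],np.float64(0.86)],[[0.13,0.71,0.03],np.float64(0.87)],[[0.17,0.69,0.02],np.float64(0.86)],[[0.23,0.68,0.02],np.float64(0.86)],[[0.27,0.67,0.02],np.float64(0.87)]]
[[[0.33,0.64,0.03],np.float64(0.86)]]
```

View pics/scene16c.png

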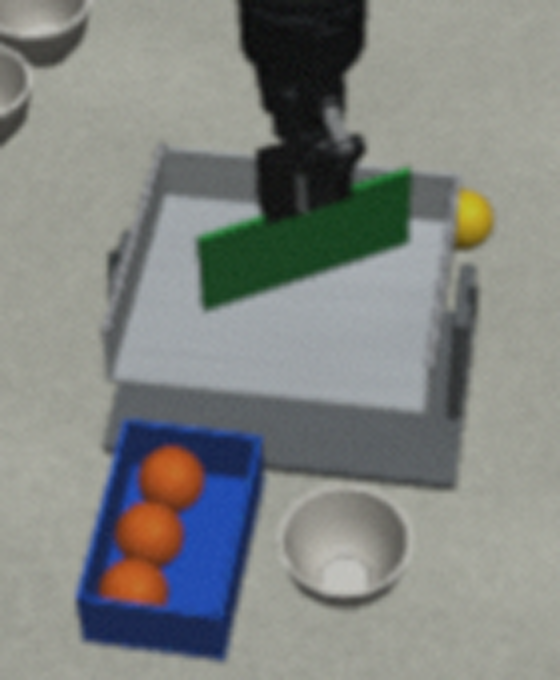

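>>> servo_tool(targets=[[[-0.3, 0.65, 0.02], 0.86], [[-0.25, 0.67, 0.03], 0.87], [[-0.2, 0.69, 0.02], 0.86], [[-0.15, 0.7, 0.02], 0.86], [[-0.09, 0.71, 0.02], 0.87], [[-0.04, 0.72, 0.03], 0.86], [[0.02, 0.72, 0.02], 0.86], [[0.06, 0.71, 0.02], 0.86], [[0.13, 0.71, 0.03], 0.87], [[0.17, 0.69, 0.02], 0.86], [[0.23, 0.68, 0.02], 0.86], [[0.27, 0.67, 0.02], 0.87]])

```text
clock: 23.98
position: [0.4388, 0.2809, 0.2856]
tool_rot: [-3.141, -0.001, 2.867]
force: [0.3, -0.1, -0.5]
grip_width: 0.0188
```

>>> servo_tool(targets=[[[0.33, 0.64, 0.03], 0.86], [[0, 0, 0], 0], [[0, 0, 0], 0], [[0, 0, 0], 0]])

```text
clock: 24.48
position: [0.4324, 0.3143, 0.2846]
tool_rot: [-3.141, 0.0, 2.794]
force: [-0.3, -0.5, -1.5]
grip_width: 0.0191
```

```bash
python3 - <<'E'
from h import *
from plan import *
o=bot.observe();print(o['clock'],o['position'],np.degrees(o['tool_rot']),o['grip_width'])
for n,b in (('scene',(200,220,140,110)),('top',(60,170,140,130))):
    im=bot.grab_frame(n);cv2.imwrite(f'pics/{n}17.png',im);crop(im,*b,5,f'pics/{n}17c.png')
E
```

```text
24.475 [0.43239174 0.31432358 0.28457331] [-1.79964443e+02  2.74656869e-03  1.60059694e+02] 0.019065039058621728
```

View pics/scene17c.png

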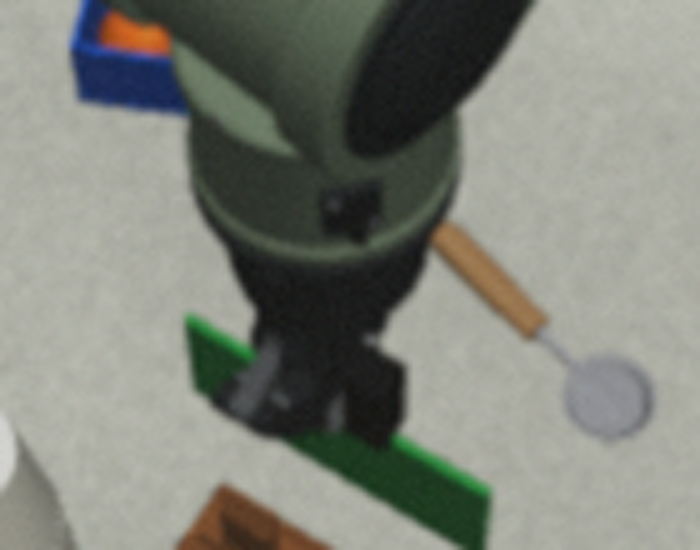

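View pics/top17c.png

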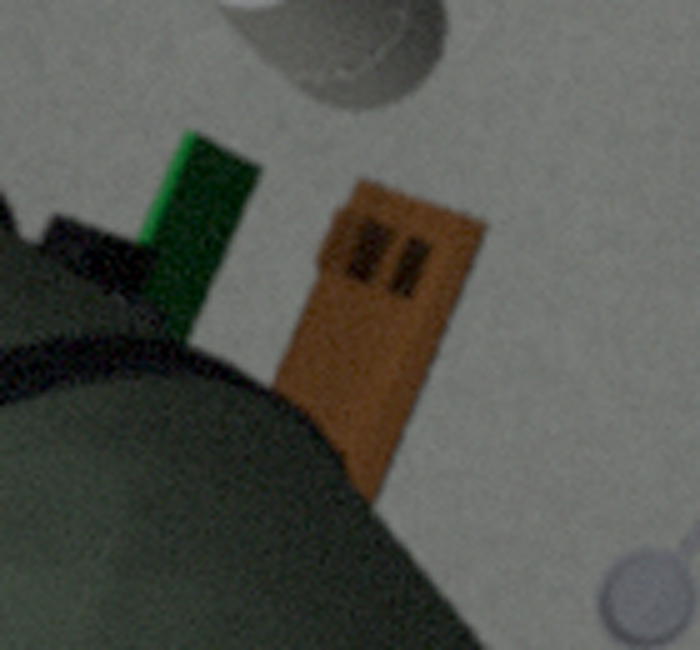

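>>> servo_tool(targets=[[[0, 0.03, 0.3], 0], [[0, 0, 0.5], 0], [[0, 0, 0.5], 0], [[0, 0, 0.4], 0], [[0, 0, 0.4], 0], [[0, 0, 0.4], 0], [[0, 0, 0.4], 0], [[0, 0, 0.4], 0], [[0, 0, 0.3], 0], [[0, 0, 0.2], 0], [[0, 0, 0], 0], [[0, 0, 0], 0]])

```text
clock: 26.08
position: [0.4327, 0.317, 0.0953]
tool_rot: [3.141, 0.0, 2.795]
force: [-0.2, 0.1, -1.0]
grip_width: 0.0188
```

```bash
python3 - <<'E'
from h import *
from plan import *
o=bot.observe();print(o['clock'],o['position'],np.degrees(o['tool_rot']),o['force'],o['moment'])
for n,b in (('scene',(200,270,140,110)),):
    im=bot.grab_frame(n);cv2.imwrite(f'pics/{n}18.png',im);crop(im,*b,5,f'pics/{n}18c.png')
E
```

```text
26.075 [0.43273577 0.3169965  0.0952963 ] [1.79962249e+02 2.43005885e-02 1.60114009e+02] [-0.24299718  0.10426735 -0.96729221] [-0.03615969  0.04344158  0.00895632]
```

View pics/scene18c.png

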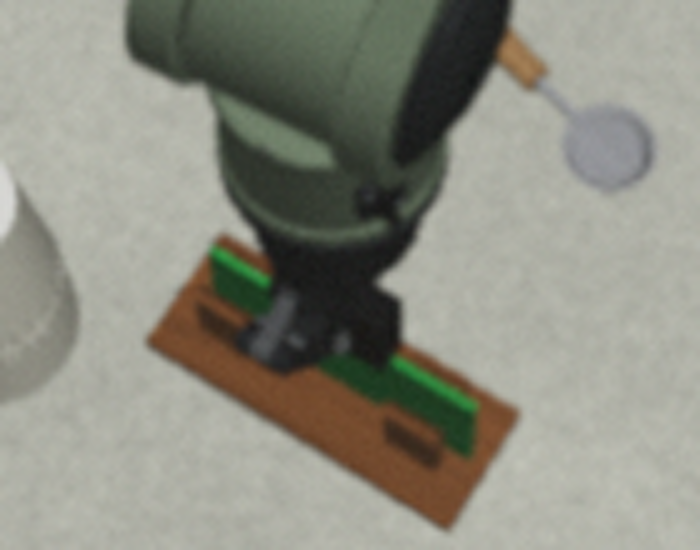

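The card is in the slot. I'll lower the last 7 mm and release.

>>> servo_tool(targets=[[[0, -0.02, 0.06], 0], [[0, 0, 0.04], 0], [[0, 0, 0.03], 0], [[0, 0, 0.01], 0], [[0, 0, 0], 0]])

```text
clock: 26.75
position: [0.4322, 0.316, 0.0884]
tool_rot: [3.141, 0.001, 2.795]
force: [-3.1, -2.9, 12.3]
grip_width: 0.0191
```

>>> servo_tool(targets=[[[0, 0, -0.01], 0], [[0, 0, 0], 0]])

```text
clock: 27.0
position: [0.4322, 0.3159, 0.0884]
tool_rot: [3.141, 0.0, 2.795]
force: [-1.0, -0.5, 2.8]
grip_width: 0.0192
```

>>> servo_tool(targets=[[[0, 0, 0], 0], [[0, 0, 0], 0], [[0, 0, 0], 0], [[0, 0, 0], 0], [[0, 0, 0], 0], [[0, 0, 0], 0]], gripper=1)

```text
clock: 27.75
position: [0.4322, 0.3158, 0.0883]
tool_rot: [-3.142, -0.0, 2.795]
force: [0.5, -0.1, -0.6]
grip_width: 0.0855
```

>>> servo_tool(targets=[[[0, 0, -0.2], 0], [[0, 0, -0.4], 0], [[0, 0, -0.5], 0], [[0, 0, -0.6], 0], [[0, 0, -0.6], 0], [[0, 0, -0.6], 0], [[0, 0, -0.6], 0], [[0, 0, 0], 0]])

```text
clock: 28.75
position: [0.4325, 0.3166, 0.2665]
tool_rot: [3.138, 0.002, 2.795]
force: [0.6, -0.2, -0.7]
grip_width: 0.0851
```

```bash
python3 - <<'E'
from h import *
o=bot.observe();print(o['clock'],o['position'],np.degrees(o['tool_rot']),o['force'],o['grip_width'])
for n in ('scene','top'):
    im=bot.grab_frame(n);cv2.imwrite(f'pics/{n}19.png',im)
E
```

```text
28.75 [0.4325434  0.31655658 0.2664573 ] [1.79812600e+02 1.42778979e-01 1.60121001e+02] [ 0.59330474 -0.20161091 -0.67648546] 0.08510052784425699
```

View pics/scene19.png

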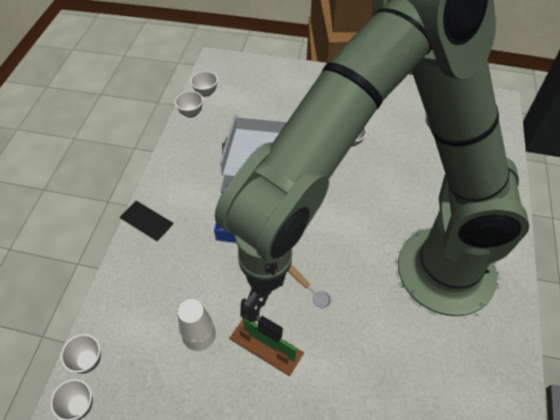

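View pics/top19.png

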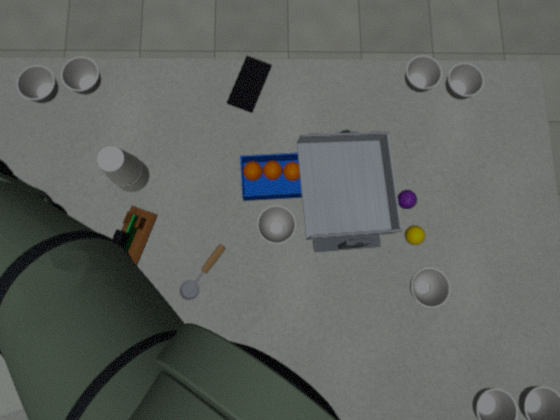

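```bash
python3 - <<'E'
from h import *
crop(cv2.imread('pics/scene19.png'),220,285,100,100,6,'pics/s19c.png')
E
```

```text
(no output)
```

View pics/s19c.png

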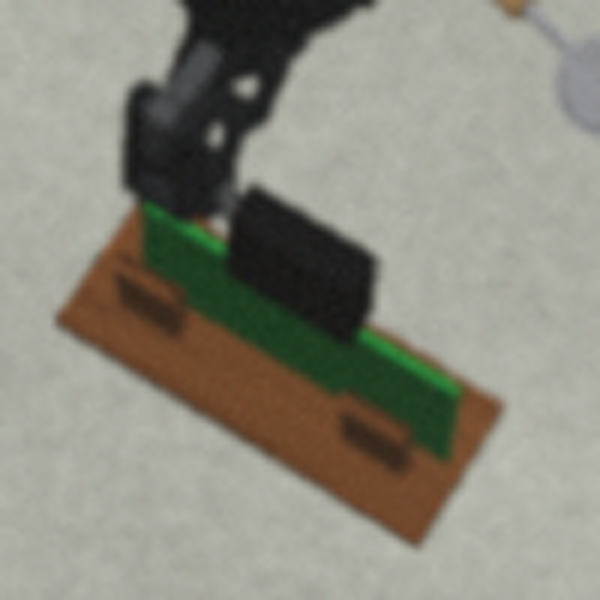

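```bash
python3 - <<'E'
from h import *
f=lambda L:[(220+(a+.5)/6-.5,285+(b+.5)/6-.5) for a,b in L]
n=np.array([.337,.942,0])
for z,L in((.132,[(255,187),(378,262)]),(.08,[(147,205),(460,385)])):
    for dz in(0,): 
        e=onz('scene',f(L),z);print(z,e.round(4),(e@n).round(4))
print('upright would be .4425 blade, ~.432 grip near-edge')
E
```

```text
0.132 [[0.4517 0.2903 0.132 ]
 [0.3988 0.3104 0.132 ]] [0.4257 0.4267]
0.08 [[0.4991 0.2859 0.08  ]
 [0.361  0.333  0.08  ]] [0.4375 0.4353]
upright would be .4425 blade, ~.432 grip near-edge
```

```bash
python3 -c "
from workcell import bot
print(bot.job_done(), bot.observe()['clock'])"
```

```text
the job is handed in; nothing more can be done
the job is handed in; nothing more can be done
```

The job is handed in at about 29 s of the 64 s allowed. All three orange balls are in the blue tray, the pan is back at rest, and the card stands in its rack.

- **Tipping:** I held the card slantwise across the lip with a gap of about 69 mm above the tray and pressed the pan slowly just past level. At about 20° slant one ball went through, but the other two stuck against the card. Turning the card to about 32° in place released them.
- **Forces:** The measured force while pressing stayed at about 8 N or less. It was about 13 N when the card touched the rack base. These come from the readings at the end of each move, not a continuous trace.
- **Last pictures:** The pan is empty and up, and the cups and the bowls in view in the top picture are where they started. The gripper is open and clear of everything.
- **Not perfect:** The card is not quite plumb. After release it leans about 4° in its slot, which is wider than the card, and seems to rest against a guide. At the start it stood straight. I left it that way.

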